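# Clamp a well plate in the pin replicator and stamp it

## Robot

A 6-joint arm with a two-finger parallel gripper is mounted at the origin on a cart in front of the work surface, level with it; the furniture and walls round the work are solid. World frame = base frame: x ahead of the robot, y to its left, z up, the work surface at z = 0. Lengths are in mm, angles in rad, forces in N, time in s.
With the tool pointing down it reaches from about 300 to 775 mm from the base axis. Payload 14.6 kg.
Tool frame: the origin (TCP) lies midway between the tips of the shut fingers; the grasp point (between the pads) lies behind it (manip.grip_depth is the z of the grasp point in the tool frame, in mm); z points along the fingers, y is the line along which they close (so a half turn about z gives the same grasp; the last joint's range is limited). The gripper opens to 94 mm and grips with 3 to 60 N. Pads are 16 mm wide; open, the fingers measure 119 mm over their backs; the gripper's body (75 mm by 177 mm) begins 78 mm behind the grasp point.
Start: joints at [1.068, 0.3, 1.521, -0, 1.321, -0.067], TCP at [232.171, 498.584, 205.446] pointing down, gripper open.
Joint ranges: [-3.03, 3.03], [-0.79, 2.21], [0.23, 2.52], [-1.04, 4.18], [0, 3.07], [-2.55, 2.55]. Speed limits (rad/s): [2.22, 2.22, 2.57, 3.14, 3.14, 3.14].

## Interface

Orientations are given as [roll, pitch, yaw] about the fixed x, y, z axes, in that order (R = Rz(yaw) Ry(pitch) Rx(roll)).
In Python, from cell import manip, camrig, job, read_state gives the robot as it stands (manip), with the cameras (camrig), the readings as plain functions and the job (job).
- The arm moves only by the shell command python3 nudge.py [OPENING] [FORCE], which reads ROWS from standard input. ROWS is a JSON object whose key "ticks" holds a list of rows, 1 to 5 of them, each of 6 numbers: dx, dy, dz in mm, then a rotation vector rx, ry, rz in rad; each row is the pose to reach, as a shift and turn from the pose commanded when the command began, along the tool's axes at that moment; what a row does not reach only later rows make up. A row lasts 1/10 s, in which the tool goes at most 50 mm and 0.15 rad, less where a joint would pass 70% of its speed; a pose out of reach is approached as far as the arm can. OPENING is the finger opening in mm, set as the command begins (- or left out keeps the last). The fingers move at their own pace and stop on an object; FORCE is the grip in N (left out, the last holds). Time passes only in rows, so rows that do not move let the fingers close. It prints the time, the measured TCP pose, the force, the opening and the grip force at its end. Input that does not fit is refused with a message, and nothing moves.
- read_state(): the state, without advancing time (a new reading comes with each control period).
- camrig.camera(name): name is "scene" or "top" or "wrist"; returns (picture, depth): 480x640x3 uint8, red, green, blue; 480x640 float32, mm along the optical axis (not along the pixel's ray), 0 where there is no reading.
- camrig.camera_info(name): a dict with "K" (3x3 intrinsics, pixels), "rvec" (rotation vector, rad) and "tvec" (3), from world to camera coordinates, as OpenCV has them; the wrist camera has in their place "mount" (4x4, takes a point from camera to tool coordinates, whose origin is the TCP and whose axes are the flange's). Camera axes: x right, y down, z forward; pixel columns grow to the right and rows downward; lengths in mm; the calibration is good to about 2 mm. A picture is of the moment at which its call begins: read the wrist's pose just before it. camera_info takes no time and is no camera call.
- job.sign_off(): hands the job in; it is judged then, once.
The state is a dict: "clock": time; "joints": joint angles; "qd": joint speeds; "effort": joint torques, N m; "eef_pos": TCP position; "eef_rot": TCP orientation; "wrist_force": force on the tool from outside, world axes, zero at the start; "moment": the same for the moment, N m; "finger_gap": finger opening in mm; "finger_force": force on a finger pad.
Only numpy, scipy, OpenCV 4.12 (cv2) and the standard library are available. Lean on these libraries where they do the work, as an engineer would, in place of code of your own. Each camera call takes 0.05 s, during which the arm holds its last target. There are 200 camera calls.

## Task

Load the white 96-well plate into the pin replicator and stamp it: lift the blue spring clip (pressing its black pedal down to the stop raises it, and it stays up by itself), then slide the plate flat along the bench between the guide rails until it is fully home against the end block, under the raised clip. Lower the clip so that it grips the plate, and only then press the red pad of the stamping lever fully down to its stop and let it spring back up. Leave the plate home and clamped, and do not disturb the pen, tape roll, pipette or forceps.

Things in the scene. Friction and masses are not known exactly. Their poses are not given: they have to be found in the camera images.
- replicator: Bench pin replicator, an open aluminium frame fixed to the bench with no floor: the plate slides on the bench itself. Origin on the bench at the nest's centre, where the plate's origin lies when home. The plate goes in towards +y. End block: stop face at y +64 mm, 12 mm high, to y +114. Lever tower at x +55 to +97, 52 mm high. Post under the lever at x -66, y 0, 37 mm high
- mouth (a point): Middle of the mouth of the guide rails, on the bench at y -108 mm of the replicator; axes as the replicator's. Two rails 8 mm high and 12 mm wide, 88 mm apart inside, run along y on both sides of the nest from y -70 to +64 mm; from the mouth to y -70 they narrow from about 124 mm inside (146 over all) to 88 mm
- clip (a joint): Blue over-centre spring clip, hinged along the replicator's x: 0 = foot down in the empty nest (it then blocks the plate), 0.8 rad = fully up, pedal on its stop. The spring drives it down below 0.5 rad and up above 0.5, so it stays up, or snaps down, by itself. On the plate it reads about 0.19 and presses with about 6 N. 10 N on the pedal open it; 7 N down on its raised front edge close it
- clip_hinge (a point): Point on the clip's hinge axis: y +95 mm of the replicator, 34 mm above the bench; fixed, axes as the replicator's. Two steel bearing cheeks 44 mm high stand at x -40 and +40 mm; outside the one at -x a coil-spring strut runs to a lug at x -46, y +142 mm of the replicator, below 42 mm high
- clip_pedal (a point): Centre of the top face of the clip's black ribbed pedal (54 mm along x, 34 mm long), 46 mm from the hinge axis on its +y side. With the clip down the pedal slopes up to +y by 0.49 rad and this point is about 60 mm above the bench; on its stop it slopes down by 0.31 rad and the point is about 25 mm above the bench
- clip_foot (a point): Centre of the clip's black rubber foot, a bar 10 mm thick, 62 mm along x. From the hinge: y -37, z -22 mm at joint 0; y -41, z +11 mm fully up. Above it a blue plate (50 mm along x, 5 mm thick, its mid-plane through the hinge axis, level at joint 0) runs from the hinge to an edge 36 mm away; fully up that edge is about 62 mm above the bench and can be pushed down
- plate: White 96-well plate: 85.5 mm along its x, 127.8 mm along its y, 14.4 mm high, about 90 g; origin at the centre of its underside. It lies flat on the bench outside the mouth, off to either side and askew. Push it by its edges. Home: origin on the replicator's origin, axes parallel to the replicator's, its +y end against the end block
- stamp_lever (a joint): White stamping lever with a steel 48-pin head over the nest, hinged at the tower behind the nest: 0 = raised by its spring, 0.16 rad = down on its stop. It takes about 8 N on the pad to reach the stop and springs back by itself. Nothing of it is higher than 80 mm above the bench; the head is 56 mm wide along y
- lever_pad (a point): Centre of the top face of the red pad at the lever's end (52 mm along y, 36 mm along x), at about x -87, y 0 mm of the replicator, about 76 mm above the bench when raised and 50 mm when down on its stop
- marker_blue: White pen with a blue cap, 138 mm long, lying in front of the replicator: leave alone
- tape_white: Roll of white tape, 68 mm across and 19 mm high, lying in front of the replicator: leave alone
- pipette_loose: Grey pipette, 224 mm long, lying to the right: leave alone
- forceps_b: Steel forceps, 137 mm long, lying to the left: leave alone

How it is judged:
By the outcome, as a careful person would: the job done as asked, in the order asked, and still so for the second after the job is handed in, with the robot touching nothing.
It also fails if it takes over 58 s, if anything falls off the work surface, if the arm or the gripper's body presses on something with over 40 N, if the wrist force passes 120 N, or if a joint passes its speed limit or range.

## Working session

There is one attempt and no reset: what is moved stays moved. The work goes in short steps, Python scripts to look and compute and a shell command to move; the robot and the scene stay as the last step left them, time stands still between calls to the robot, and variables do not carry over. Pictures are saved under pics/ and viewed, at most 12 in all, crops included, and the job is handed in when it is done.

```bash
ls; mkdir -p pics
python3 - <<'E'
from cell import manip, camrig, job, read_state
import cv2
s=read_state();print(s['clock'],s['eef_pos'],s['eef_rot'],manip.grip_depth)
for n in ("scene","top"):
    p,d=camrig.camera(n);cv2.imwrite(f"pics/{n}0.png",p[:,:,::-1]);import numpy as np;np.save(f"pics/{n}0.npy",d);np.save(f"pics/{n}0i.npy",p)
    i=camrig.camera_info(n);print(n,i, (d>0).mean())
E
```

```text
cell.py
nudge.py
pics
0.0 [232.03574179 498.36481272 204.8988155 ] [-3.14044647e+00 -7.67497365e-05  2.70582081e+00] -18.8
scene {'K': array([[623.95236521,   0.        , 319.21683239],
       [  0.        , 623.95236521, 233.89353184],
       [  0.        ,   0.        ,   1.        ]]), 'rvec': array([ 1.24842277, -2.17618345,  1.03499249]), 'tvec': array([ 253.2488521 ,  341.25950212, 1518.77548793])} 0.99591796875
top {'K': array([[535.03456654,   0.        , 313.25141746],
       [  0.        , 535.03456654, 242.74988005],
       [  0.        ,   0.        ,   1.        ]]), 'rvec': array([ 2.16966114, -2.19790081,  0.09883796]), 'tvec': array([ -24.24117922,  521.08271346, 1351.15606742])} 0.9959244791666667
```

View pics/top0.png

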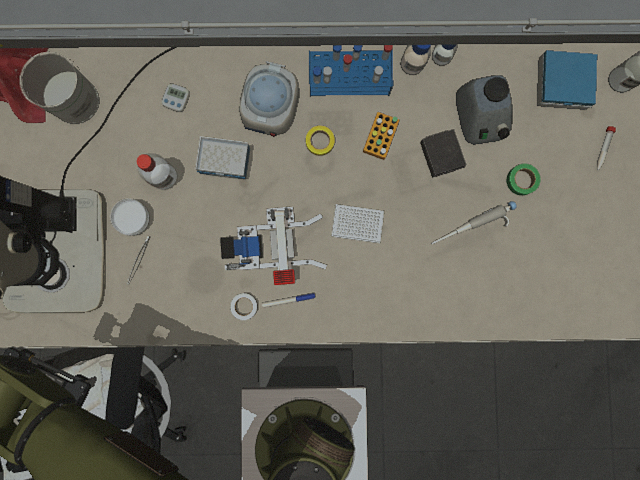

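View pics/scene0.png

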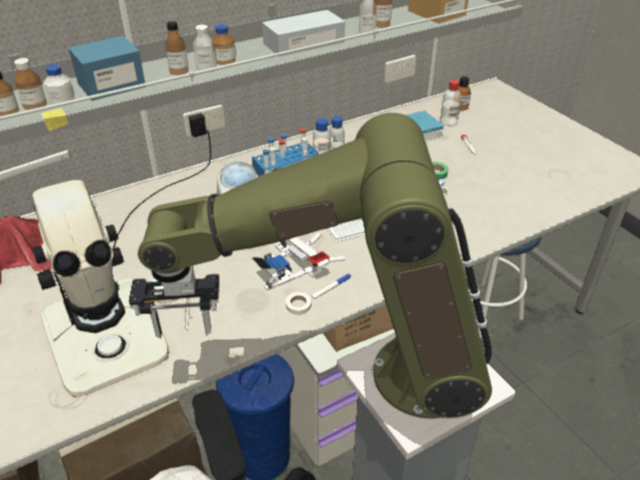

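Top view: up in the picture is world +x and left is +y. The replicator has its mouth at about (325,240), the red pad at (284,277), the blue clip at (247,246) and the pedal at (227,247). The plate is at (358,223), outside the mouth. The scene view agrees, and the gripper is out of the way at the left.

```bash
cat > h.py <<'E'
import numpy as np,cv2
from scipy.spatial.transform import Rotation as Ro
from cell import manip, camrig, job, read_state
def cam(n,s=None):
    i=camrig.camera_info(n)
    if 'mount' in i:
        T=np.eye(4);T[:3,:3]=Ro.from_euler('xyz',s['eef_rot']).as_matrix();T[:3,3]=s['eef_pos']
        T=T@i['mount'];return i['K'],T[:3,:3],T[:3,3]
    R=cv2.Rodrigues(i['rvec'])[0];return i['K'],R.T,-R.T@i['tvec']
def ray(c,uv,z):
    K,R,o=c;uv=np.atleast_2d(uv).astype(float)
    d=np.c_[uv,np.ones(len(uv))]@np.linalg.inv(K).T@R.T
    return o+d*((z-o[2])/d[:,2])[:,None]
def proj(c,P):
    K,R,o=c;q=(np.atleast_2d(P)-o)@R@K.T;return q[:,:2]/q[:,2:]
def cloud(c,dep):
    K,R,o=c;v,u=np.mgrid[:480,:640];d=np.stack([u,v,np.ones_like(u)],-1)@np.linalg.inv(K).T
    return o+(d*dep[...,None])@R.T
E
python3 - <<'E'
from h import *
c=cam('top');p=np.load('pics/top0i.npy');d=np.load('pics/top0.npy');W=cloud(c,d)
hsv=cv2.cvtColor(p,cv2.COLOR_RGB2HSV)
def box(u0,u1,v0,v1):
    m=np.zeros(p.shape[:2],bool);m[v0:v1,u0:u1]=1;return m
red=((hsv[...,0]<8)|(hsv[...,0]>172))&(hsv[...,1]>130)&box(260,310,260,295)
blu=(abs(hsv[...,0].astype(int)-110)<12)&(hsv[...,1]>120)&box(215,275,225,270)
blk=(hsv[...,2]<60)&box(215,240,230,265)
for n,m,z in(('red',red,76),('blue',blu,34),('pedal',blk,60)):
    v,u=np.nonzero(m);P=W[m];print(n,m.sum(),u.mean(),v.mean(),ray(c,[u.mean(),v.mean()],z),'depth',np.median(P,0))
m=(hsv[...,1]<40)&(hsv[...,2]>150)&box(326,390,198,248)
k=max(cv2.findContours(m.astype(np.uint8),0,1)[0],key=cv2.contourArea)
r=cv2.minAreaRect(k);b=cv2.boxPoints(r);print(r);B=ray(c,b,14.4);print(B,B.mean(0),np.linalg.norm(np.diff(B,axis=0),axis=1),np.median(W[m],0))
cv2.imwrite('pics/topc.png',cv2.resize(p[190:310,205:395,::-1],None,fx=4,fy=4,interpolation=2))
print(camrig.camera_info('wrist'))
E
```

```text
red 279 283.73118279569894 276.8673835125448 [[433.33717464  42.93706663  76.        ]] depth [433.05861784  42.22974389  76.24046632]
blue 454 246.647577092511 246.70484581497797 [[511.7555809  138.28430313  34.        ]] depth [510.71959636 136.94463928  39.57197548]
pedal 259 227.14671814671814 247.45559845559845 [[508.51982354 183.75233596  60.        ]] depth [507.20738085 183.66673883  61.49157871]
((357.21295166015625, 223.43814086914062), (49.63158416748047, 33.23784637451172), 7.765166282653809)
[[ 536.7975684   -75.4724589    14.4       ]
 [ 622.47054063  -88.49186386   14.4       ]
 [ 603.38229895 -215.81617272   14.4       ]
 [ 517.83036825 -202.14844886   14.4       ]] [ 570.12019406 -145.48223609   14.4       ] [ 86.65658126 128.74719646  86.63682544] [ 570.8393039  -145.46163022   13.37337414]
{'K': array([[355.02946272,   0.        , 317.72512922],
       [  0.        , 355.02946272, 239.52306173],
       [  0.        ,   0.        ,   1.        ]]), 'mount': array([[-2.37049649e-04, -9.58219544e-01, -2.86033652e-01,
         8.46688121e+01],
       [ 9.99999892e-01, -3.41250952e-04,  3.14451490e-04,
         8.92092558e-01],
       [-3.98922820e-04, -2.86033547e-01,  9.58219521e-01,
        -1.79762472e+02],
       [ 0.00000000e+00,  0.00000000e+00,  0.00000000e+00,
         1.00000000e+00]])}
```

View pics/topc.png

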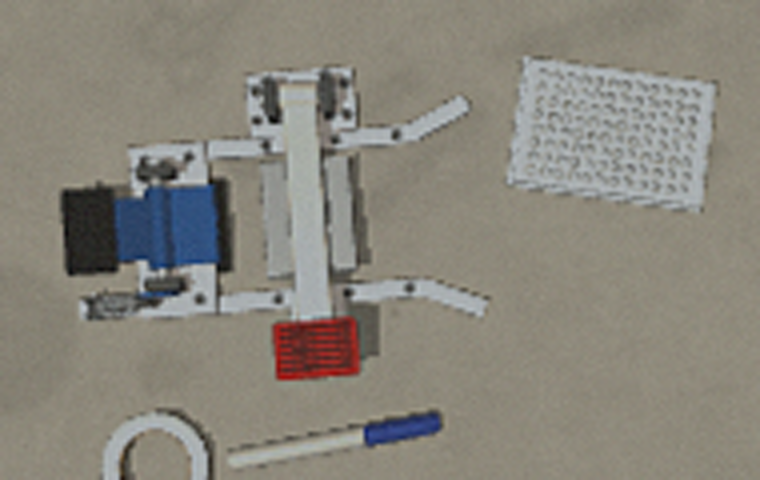

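```bash
cat >> h.py <<'E'
def delta(pos,yaw,tilt=0):
    s=read_state();R=Ro.from_euler('xyz',s['eef_rot'])
    G=Ro.from_euler('xyz',[np.pi,0,yaw])
    print('d',np.round(R.inv().apply(np.array(pos)-s['eef_pos']),1),'rv',np.round((R.inv()*G).as_rotvec(),3),'t',round(s['clock'],2))
E
python3 -c "
from h import *
delta([470,130,215],1.653);delta([520,10,215],1.653)"
echo '{"ticks": [[-40, -25, -10, 0, 0, 0.12], [-81, -51, -10, 0, 0, 0.25], [-122, -77, -10, 0, 0, 0.38], [-163, -103, -10, 0, 0, 0.51], [-204, -129, -10, 0, 0, 0.64]]}' | python3 nudge.py 0; python3 -c "
from h import *
delta([470,130,215],1.653);delta([520,10,215],1.653)"
```

```text
clock: 0.6
eef_pos: [363.2, 293.7, 215.3]
eef_rot: [-3.141, 0.0, 2.061]
wrist_force: [0.8, 0.4, -0.1]
finger_gap: 57.3
finger_force: 0.0
d [-194.7   17.2    0.3] rv [-0.     0.     0.408] t 0.6
d [-3.242e+02  4.900e+00  3.000e-01] rv [-0.     0.     0.408] t 0.6
```

```bash
echo '{"ticks": [[-49, 4, 0, 0, 0, 0.13], [-98, 9, 0, 0, 0, 0.26], [-147, 13, 0, 0, 0, 0.38], [-194, 17, 0, 0, 0, 0.41], [-194, 17, 0, 0, 0, 0.41]]}' | python3 nudge.py
cat > snap.py <<'E'
from h import *
import sys,pickle
n=sys.argv[1];s=read_state();p,d=camrig.camera('wrist')
pickle.dump((s,p,d),open(f'pics/{n}.pkl','wb'));cv2.imwrite(f'pics/{n}.png',p[:,:,::-1])
E
python3 snap.py w1; python3 -c "
from h import *
delta([520,10,215],1.653)"
```

```text
clock: 1.1
eef_pos: [471.6, 129.0, 215.0]
eef_rot: [-3.141, 0.001, 1.65]
wrist_force: [0.0, 0.2, 0.2]
finger_gap: 17.2
finger_force: 0.0
d [-1.246e+02  3.960e+01 -1.000e-01] rv [-0.001  0.    -0.001] t 1.15
```

View pics/w1.png

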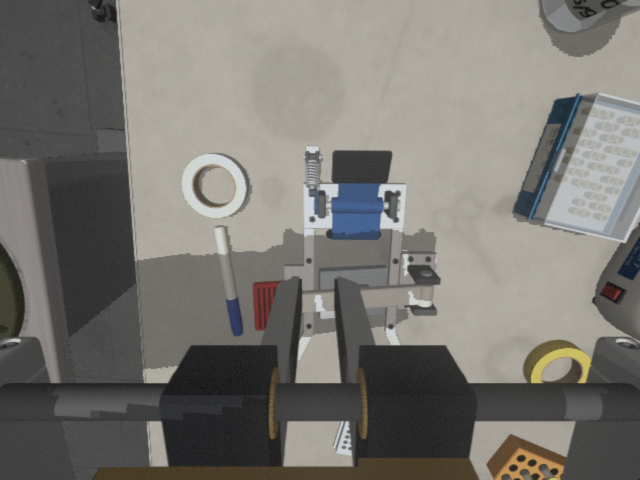

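Wrist view w1: pedal at (361,166), blue clip plate at (356,212), rails going down at columns about 308 and 398, red pad partly visible at (265,305), pen and tape to the left.

Run:
```python
from h import *
import pickle
s,p,d=pickle.load(open('pics/w1.pkl','rb'));c=cam('wrist',s);W=cloud(c,d);hsv=cv2.cvtColor(p,cv2.COLOR_RGB2HSV)
def rep(n,m,z):
    k=max(cv2.findContours(m.astype(np.uint8),0,1)[0],key=cv2.contourArea);r=cv2.minAreaRect(k);q=np.zeros(m.shape,np.uint8);cv2.drawContours(q,[k],-1,1,-1);P=W[(q>0)&(d>0)]
    print(n,np.round(r,2).tolist() if 0 else r,'plane',np.round(ray(c,r[0],z),1),'depth med',np.round(np.median(P,0),1),'zrange',np.percentile(P[:,2],[5,95]).round(1))
B=np.zeros(d.shape,bool);B[140:187,320:400]=1
rep('pedal',(hsv[...,2]<75)&B,60)
B[:]=0;B[180:245,320:392]=1
rep('blue',(abs(hsv[...,0].astype(int)-110)<12)&(hsv[...,1]>120)&B,37)
# rails: white block edges (end block top z=12)
B[:]=0;B[180:235,300:410]=1
rep('block',(hsv[...,1]<40)&(hsv[...,2]>150)&B,12)
ct=cam('top');P=ray(ct,[227.15,247.45],60)
print('pedal two-view: top',P)
def tri(c1,u1,c2,u2):
    A=[];b=[]
    for c_,u in((c1,u1),(c2,u2)):
        K,R,o=c_;v=R@np.linalg.inv(K)@np.array([*u,1.]);v/=np.linalg.norm(v);M=np.eye(3)-np.outer(v,v);A.append(M);b.append(M@o)
    return np.linalg.lstsq(np.vstack(A),np.hstack(b),rcond=None)[0]
k=(hsv[...,2]<75);k[:140]=0;k[187:]=0;k[:,:320]=0;k[:,400:]=0;v,u=np.nonzero(k);print(tri(c,(u.mean(),v.mean()),ct,(227.15,247.45)))
```

```text
pedal ((362.0, 166.5), (31.0, 58.0), 90.0) plane [[507.7 187.7  60. ]] depth med [506.1 188.   62.8] zrange [54.9 68.9]
blue ((355.5, 224.0), (22.0, 45.0), 90.0) plane [[510.7 127.   37. ]] depth med [509.8 128.6  37. ] zrange [35.9 38.3]
block ((319.0, 207.0), (54.0, 38.0), 90.0) plane [[472.  136.9  12. ]] depth med [465.4 131.3  12.3] zrange [-0.1 36.9]
pedal two-view: top [[508.53368677 183.74418008  60.        ]]
[509.35791998 186.41451836  41.56254068]
```

```bash
python3 -c "
from h import *
delta([507.5,187,75],1.653);delta([507.5,187,30],1.653);delta([507.5,187,23],1.653)"
```

```text
d [ 52.9  41.6 139.9] rv [-0.001  0.    -0.001] t 1.15
d [ 52.9  41.6 184.9] rv [-0.001  0.    -0.001] t 1.15
d [ 52.9  41.6 191.9] rv [-0.001  0.    -0.001] t 1.15
```

```bash
echo '{"ticks": [[18, 14, 40, 0, 0, 0], [36, 28, 80, 0, 0, 0], [53, 42, 120, 0, 0, 0], [53, 42, 140, 0, 0, 0], [53, 42, 150, 0, 0, 0]]}' | python3 nudge.py 0; echo '{"ticks": [[0, 0, 8, 0, 0, 0], [0, 0, 15, 0, 0, 0], [0, 0, 22, 0, 0, 0], [0, 0, 29, 0, 0, 0], [0, 0, 36, 0, 0, 0]]}' | python3 nudge.py; echo '{"ticks": [[0, 0, 2, 0, 0, 0], [0, 0, 4, 0, 0, 0], [0, 0, 6, 0, 0, 0]]}' | python3 nudge.py
```

```text
clock: 1.65
eef_pos: [505.9, 190.8, 63.7]
eef_rot: [-3.139, -0.0, 1.658]
wrist_force: [0.1, -0.5, 7.8]
finger_gap: 0.1
finger_force: 3.0
clock: 2.15
eef_pos: [507.0, 189.5, 29.3]
eef_rot: [3.141, 0.0, 1.656]
wrist_force: [0.6, -0.4, -0.1]
finger_gap: 0.1
finger_force: 0.0
clock: 2.45
eef_pos: [507.5, 189.3, 26.1]
eef_rot: [3.141, 0.0, 1.656]
wrist_force: [-20.8, -6.4, 54.9]
finger_gap: 0.8
finger_force: 25.2
```

```bash
echo '{"ticks": [[0, 0, -40, 0, 0, 0], [0, 0, -90, 0, 0, 0], [-40, 0, -140, 0, 0, 0], [-85, 5, -170, 0, 0, 0], [-130, 10, -180, 0, 0, 0]]}' | python3 nudge.py 0; echo '{"ticks": [[-45, 0, 0, 0, 0, 0], [-90, 0, 0, 0, 0, 0], [-130, 0, 0, 0, 0, 0], [-130, 0, 0, 0, 0, 0]]}' | python3 nudge.py 94; python3 snap.py w2
```

```text
clock: 2.95
eef_pos: [526.1, 71.9, 202.0]
eef_rot: [3.138, 0.0, 1.658]
wrist_force: [0.0, -1.0, 0.2]
finger_gap: 0.7
finger_force: 0.0
clock: 3.35
eef_pos: [536.6, -60.9, 198.9]
eef_rot: [-3.141, 0.001, 1.652]
wrist_force: [0.5, 0.4, 0.5]
finger_gap: 29.0
finger_force: 0.0
```

View pics/w2.png

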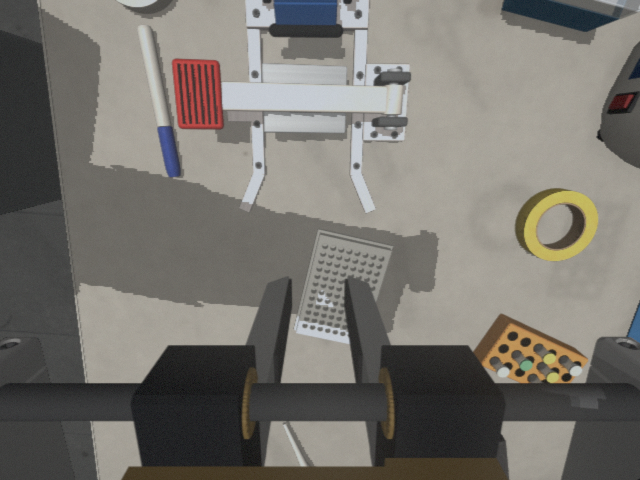

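w2: the clip is up (black foot at (305,31)). The rails run at columns 258 and 358 and bend at row 168, ending at (247,208) and (370,210). The red pad is at (198,94), and the plate is at (345,285) with its top edge running from (318,232) to (391,247).

Run:
```python
from h import *
import pickle
s,p,d=pickle.load(open('pics/w2.pkl','rb'));c=cam('wrist',s);W=cloud(c,d);hsv=cv2.cvtColor(p,cv2.COLOR_RGB2HSV)
wh=(hsv[...,1]<35)&(hsv[...,2]>165)
r1=((hsv[...,0]<8)|(hsv[...,0]>172))&(hsv[...,1]>130);r1[:,:160]=0;r1[:,240:]=0;r1[:40]=0;r1[150:]=0
v,u=np.nonzero(r1);k=cv2.minAreaRect(np.c_[u,v].astype(np.float32));P=W[r1];print('pad',k,ray(c,k[0],76).round(1),np.median(P[P[:,2]>70],0).round(1))
for nm,u0,u1 in(('L',244,270),('R',346,372)):
    pts=[]
    for v in list(range(128,160))+list(range(28,60)):
        q=np.nonzero(wh[v,u0:u1])[0]
        if len(q)>6 and len(q)<18: pts.append([u0+q.min(),v]);pts.append([u0+q.max()+1,v])
    pts=np.array(pts);a=ray(c,pts[0::2],8);b=ray(c,pts[1::2],8);m=(a+b)/2
    f=np.polyfit(m[:,1],m[:,0],1);print(nm,len(m),'centre x=',f,'at y=0',np.polyval(f,0),'width',np.median(b[:,0]-a[:,0]),'std',np.std(m[:,0]-np.polyval(f,m[:,1])),'y',m[:,1].min(),m[:,1].max(),'z',np.median(W[pts[::2,1],pts[::2,0]+5,2]))
m=(W[...,2]>8)&(W[...,2]<20)&(d>0);m[:225]=0;m[345:]=0;m[:,:285]=0;m[:,400:]=0
m=cv2.morphologyEx(m.astype(np.uint8),cv2.MORPH_OPEN,np.ones((3,3)))
kk=max(cv2.findContours(m,0,1)[0],key=cv2.contourArea);r=cv2.boxPoints(cv2.minAreaRect(kk));print('plate px',r.round(0).tolist())
print(np.median(W[m>0],0).round(1))
top=kk[:,0,:]
Q=ray(c,top,14.4);
# front edge (+y) and both side edges by world contour
R=cv2.minAreaRect(Q[:,:2].astype(np.float32));print('plate world',R,cv2.boxPoints(R).round(1).tolist())
```

```text
pad ((197.29644775390625, 93.44691467285156), (71.70751190185547, 45.63204574584961), 86.18592071533203) [[431.8  46.5  76. ]] [432.3  47.   76.5]
L 34 centre x= [-8.63445849e-02  4.72760914e+02] at y=0 472.7609143814176 width 18.055171894814634 std 1.8684757421233729 y -1.745392296146008 111.26153209821214 z 8.23136426364411
R 51 centre x= [-5.06817247e-02  5.68975091e+02] at y=0 568.9750907084691 width 15.852455345603175 std 1.7060260435733805 y 1.9891162387951358 118.82146734864611 z 8.19527384353097
plate px [[295.0, 332.0], [320.0, 231.0], [391.0, 249.0], [366.0, 350.0]]
[ 560.6 -129.2   14.7]
plate world ((569.572265625, -143.85597229003906), (123.82803344726562, 80.24493408203125), 81.34991455078125) [[520.5999755859375, -199.0], [599.9000244140625, -211.10000610351562], [618.5999755859375, -88.69999694824219], [539.2000122070312, -76.5999984741211]]
```

Run:
```python
import cv2
p=cv2.imread('pics/w2.png');cv2.imwrite('pics/w2c.png',cv2.resize(p[0:215,160:420],None,fx=3,fy=2.75,interpolation=0)[:590])
```

```text
(no output)
```

View pics/w2c.png

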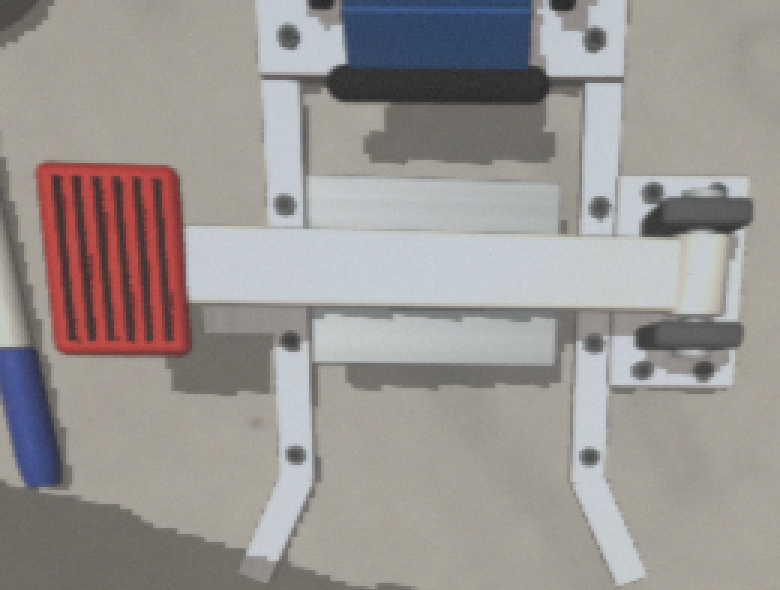

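The crop shows screws on the rails, in crop pixels: left (285,204), (291,340), (296,455); right (600,207), (594,342), (590,456). The inner bends are at (314,478) and (573,480), and the edge of the end block is on crop row 77.

Run:
```python
from h import *
import pickle
s,p,d=pickle.load(open('pics/w2.pkl','rb'));c=cam('wrist',s)
f=lambda L,z:ray(c,[[160+a/3,b/2.75] for a,b in L],z)[:,:2]
L=f([(285,204),(291,340),(296,455)],8);R=f([(600,207),(594,342),(590,456)],8);B=f([(314,478),(573,480)],8);E=f([(261,76),(623,76)],12)
M=f([(258,580),(630,584)],8); pad=f([(38,163),(178,167),(189,353),(57,353)],76)
for n,a in(('L',L),('R',R),('bend',B),('block',E),('mouth ends',M),('pad',pad)):print(n,a.round(1).tolist())
yaw=lambda a,b:np.arctan2(-(b-a)[0],(b-a)[1])
print('yaws',yaw(L[2],L[0]),yaw(R[2],R[0]),'x:',np.arctan2(*(R[1]-L[1])[::-1]),np.arctan2(*(E[1]-E[0])[::-1]),np.arctan2(*(B[1]-B[0])[::-1]))
print('spacing',np.linalg.norm(R-L,axis=1),np.linalg.norm(B[1]-B[0]))
y=np.mean([yaw(L[2],L[0]),yaw(R[2],R[0]),np.arctan2(*(E[1]-E[0])[::-1])])
for y in(y,.082):
    Rm=np.array([[np.cos(y),-np.sin(y)],[np.sin(y),np.cos(y)]])
    print(y,'O from bend',B.mean(0)+Rm@[0,70],'block',E.mean(0)-Rm@[0,64],'pad',pad.mean(0)+Rm@[87,0])
```

```text
L [[465.2, 73.2], [468.5, 28.4], [471.5, -12.3]]
R [[565.4, 80.3], [568.5, 35.7], [571.7, -4.6]]
bend [[478.0, -20.3], [566.9, -13.9]]
block [[457.4, 111.1], [567.4, 120.0]]
mouth ends [[459.7, -60.9], [591.3, -51.9]]
pad [[413.3, 69.6], [449.2, 71.5], [452.2, 21.6], [416.6, 18.8]]
yaws 0.07383864819031181 0.07442004035885018 x: 0.07366829645710955 0.08053523682087987 0.07217418301506971
spacing [100.45371348 100.27467666 100.5032844 ] 89.14070065777571
0.07626464179001395 O from bend [517.1078563   52.71634038] block [517.31247409  51.75533503] pad [519.57381976  51.99269273]
0.082 O from bend [516.70763812  52.68460391] block [517.67838785  51.78435123] pad [519.53437587  52.49010675]
```

```bash
python3 -c "
from h import *
delta([563.3,-189.2,70],1.42);delta([563.3,-189.2,7],1.42)"
```

```text
d [-132.1   16.1  128.8] rv [-0.001  0.     0.233] t 3.4
d [-132.1   16.1  191.8] rv [-0.001  0.     0.233] t 3.4
```

```bash
echo '{"ticks": [[-35, 4, 30, 0, 0, 0.08], [-70, 8, 62, 0, 0, 0.16], [-105, 13, 95, 0, 0, 0.23], [-132, 16, 129, 0, 0, 0.233], [-132, 16, 160, 0, 0, 0.233]]}' | python3 nudge.py 94; echo '{"ticks": [[0, 0, 0, 0, 0, 0], [0, 0, 0, 0, 0, 0]]}' | python3 nudge.py 94; python3 snap.py w3;  python3 -c "
from h import *
delta([563.3,-189.2,7],1.42)"
```

```text
clock: 3.9
eef_pos: [564.0, -188.6, 37.3]
eef_rot: [-3.141, 0.0, 1.421]
wrist_force: [0.7, 0.7, 1.0]
finger_gap: 73.1
finger_force: 0.0
clock: 4.1
eef_pos: [564.3, -186.0, 39.9]
eef_rot: [-3.141, -0.0, 1.424]
wrist_force: [-0.1, 0.4, 0.7]
finger_gap: 88.5
finger_force: 0.0
d [-3.1 -1.2 33.9] rv [0.002 0.    0.004] t 4.15
```

View pics/w3.png

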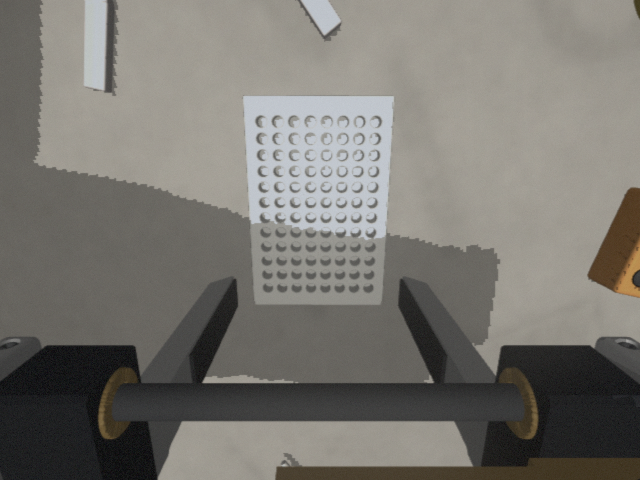

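w3: the plate's top face spans (244,97)-(393,97) to (255,304)-(382,303). It is square in the view and centred at column 318.5, between finger tips at columns 238 and 400, so the grasp is aligned.

```bash
echo '{"ticks": [[-2, 0, 11, 0, 0, 0], [-3, 0, 22, 0, 0, 0], [-3, 0, 32, 0, 0, 0], [-3, 0, 33, 0, 0, 0]]}' | python3 nudge.py 94; echo '{"ticks": [[0, 0, 0, 0, 0, 0], [0, 0, 0, 0, 0, 0], [0, 0, 0, 0, 0, 0]]}' | python3 nudge.py 80 15; python3 snap.py w4
python3 - <<'E'
from h import *
import pickle
s,p,d=pickle.load(open('pics/w4.pkl','rb'));c=cam('wrist',s);W=cloud(c,d)
y=.075;Rm=np.array([[np.cos(y),-np.sin(y)],[np.sin(y),np.cos(y)]])
hsv=cv2.cvtColor(p,cv2.COLOR_RGB2HSV)
m=(W[...,2]>9)&(W[...,2]<20)&(d>0);m[:,:180]=0;m[:,460:]=0;m[320:]=0
k=max(cv2.findContours(m.astype(np.uint8),0,1)[0],key=cv2.contourArea);print(cv2.boxPoints(cv2.minAreaRect(k)).round(0).tolist(),ray(c,cv2.boxPoints(cv2.minAreaRect(k)),14.4).round(1).tolist(), s['eef_pos'],s['eef_rot'])
E
```

```text
clock: 4.55
eef_pos: [562.8, -189.7, 4.6]
eef_rot: [-3.139, -0.001, 1.423]
wrist_force: [-0.3, 0.2, 0.3]
finger_gap: 93.9
finger_force: 0.0
clock: 4.85
eef_pos: [563.7, -190.2, 6.6]
eef_rot: [3.141, 0.0, 1.423]
wrist_force: [-0.4, -0.3, -0.1]
finger_gap: 80.9
finger_force: 15.0
[[216.0, 82.0], [419.0, 82.0], [419.0, 319.0], [216.0, 319.0]] [[533.9, -77.6, 14.4], [623.5, -91.0, 14.4], [615.6, -209.4, 14.4], [506.9, -193.1, 14.4]] [ 563.73751946 -190.15123757    6.55799892] [3.14100212e+00 1.37410341e-04 1.42279212e+00]
```

```bash
python3 -c "
from h import *
delta([536.3,-188.3,6.6],1.646);delta([533.2,-147,6.6],1.646)"
```

```text
d [ -2.2 -27.4  -0.1] rv [ 0.001  0.    -0.223] t 4.9
d [ 38.2 -36.6  -0.1] rv [ 0.001  0.    -0.223] t 4.9
```

```bash
echo '{"ticks": [[0, -7, 0, 0, 0, -0.06], [-1, -14, 0, 0, 0, -0.12], [-2, -21, 0, 0, 0, -0.18], [-2, -27, 0, 0, 0, -0.223], [-2, -27, 0, 0, 0, -0.223]]}' | python3 nudge.py; python3 -c "
from h import *
delta([533.2,-147,6.6],1.646)"; echo '{"ticks": [[10, 0, 0, 0, 0, 0], [20, 0, 0, 0, 0, 0], [30, 0, 0, 0, 0, 0], [41, 0, 0, 0, 0, 0], [41, 0, 0, 0, 0, 0]]}' | python3 nudge.py; python3 snap.py w5
```

```text
clock: 5.4
eef_pos: [536.3, -188.1, 6.5]
eef_rot: [3.141, 0.0, 1.646]
wrist_force: [-0.7, -0.1, 0.1]
finger_gap: 80.9
finger_force: 15.0
d [41.2  0.  -0.1] rv [0. 0. 0.] t 5.4
clock: 5.9
eef_pos: [533.7, -145.2, 6.5]
eef_rot: [3.141, -0.001, 1.647]
wrist_force: [-0.8, 4.6, 6.9]
finger_gap: 81.0
finger_force: 15.0
```

View pics/w5.png

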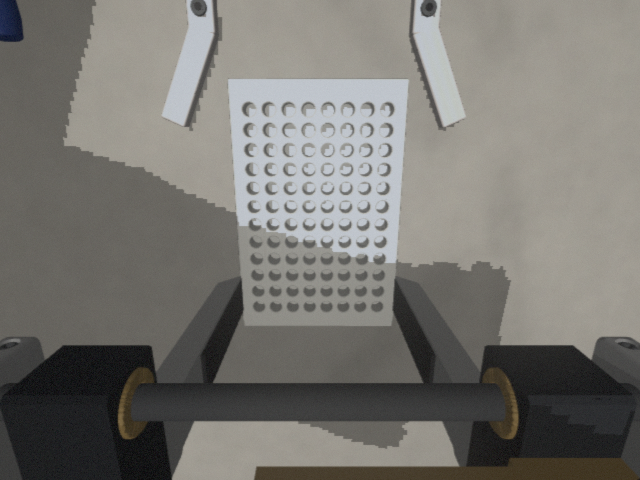

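w5: the plate's front corners are at (229,79) and (408,79), the inner rail bends at about (215,37) and (413,37), and the funnel ends at (189,125) and (441,128). The plate is held square, just inside the mouth.

Run:
```python
from h import *
import pickle
s,p,d=pickle.load(open('pics/w5.pkl','rb'));c=cam('wrist',s)
R=Ro.from_euler('xyz',s['eef_rot'])
T=lambda uv,z:R.inv().apply(ray(c,uv,z)-s['eef_pos'])[:,:2].round(1)
print('plate front',T([(229,79),(408,79)],14.4),'rear',T([(245,325),(393,325)],14.4))
print('bends',T([(215,37),(413,37)],8),'mouth',T([(189,125),(441,128)],8),'screws',T([(198.5,8),(428.5,8)],8))
hsv=cv2.cvtColor(p,cv2.COLOR_RGB2HSV);w=(hsv[...,1]<30)&(hsv[...,2]>170)
for v in(4,12,20,28,36,44,60): print(v,[np.nonzero(w[v,a:b])[0][[0,-1]]+a for a,b in((160,235),(395,470))])
```

```text
plate front [[108.3 -39.9]
 [108.2  39.8]] rear [[-14.8 -40. ]
 [-14.9  40.5]]
bends [[126.4 -46.4]
 [126.4  42.3]] mouth [[ 88.9 -62. ]
 [ 87.5  58.7]] screws [[137.8 -52.7]
 [137.8  48.2]]
4 [array([186, 211]), array([416, 439])]
12 [array([187, 211]), array([415, 439])]
20 [array([188, 212]), array([414, 438])]
28 [array([188, 213]), array([414, 438])]
36 [array([185, 212]), array([415, 441])]
44 [array([183, 209]), array([417, 443])]
60 [array([178, 204]), array([422, 448])]
```

```bash
echo '{"ticks": [[0, -2.1, 0, 0, 0, 0], [8, -2.1, 0, 0, 0, 0], [17, -2.1, 0, 0, 0, 0], [26, -2.1, 0, 0, 0, 0], [35, -2.1, 0, 0, 0, 0]]}' | python3 nudge.py;  echo '{"ticks": [[5, 0, 0, 0, 0, 0], [10, 0, 0, 0, 0, 0], [10, 0, 0, 0, 0, 0]]}' | python3 nudge.py; echo '{"ticks": [[0, 0, 0, 0, 0, 0], [0, 0, 0, 0, 0, 0]]}' | python3 nudge.py 94; python3 snap.py w6;python3 - <<'E'
from h import *
import pickle
s,p,d=pickle.load(open('pics/w6.pkl','rb'));c=cam('wrist',s);hsv=cv2.cvtColor(p,cv2.COLOR_RGB2HSV);W=cloud(c,d)
R=Ro.from_euler('xyz',s['eef_rot'])
w=(W[...,2]>11)&(W[...,2]<18)&(d>0)
for v in(100,150,200,250): q=np.nonzero(w[v,200:440])[0]+200;print(v,q.min(),q.max(),R.inv().apply(ray(c,[(q.min(),v),(q.max()+1,v)],14.4)-s['eef_pos'])[:,:2].round(1).tolist())
E
```

```text
clock: 6.45
eef_pos: [528.9, -112.1, 6.5]
eef_rot: [3.141, 0.001, 1.646]
wrist_force: [0.2, -4.9, 6.1]
finger_gap: 80.5
finger_force: 15.0
clock: 6.75
eef_pos: [528.1, -101.6, 6.5]
eef_rot: [3.141, 0.0, 1.646]
wrist_force: [-0.5, 0.8, 7.9]
finger_gap: 80.8
finger_force: 15.0
clock: 6.95
eef_pos: [527.5, -102.0, 5.8]
eef_rot: [-3.14, -0.0, 1.646]
wrist_force: [0.8, -0.4, 0.4]
finger_gap: 92.4
finger_force: 0.0
100 231 407 [[99.5, -39.5], [99.4, 40.2]]
150 234 404 [[77.6, -39.6], [77.6, 40.4]]
200 237 400 [[54.0, -39.8], [54.0, 40.1]]
250 241 397 [[28.4, -39.4], [28.3, 40.3]]
```

```bash
echo '{"ticks": [[0, 0, -25, 0, 0, 0], [-20, 0, -30, 0, 0, 0], [-42, 0, -30, 0, 0, 0], [-42, 0, -30, 0, 0, 0], [-42, 0, -25, 0, 0, 0]]}' | python3 nudge.py 40; echo '{"ticks": [[0, 0, 8, 0, 0, 0], [0, 0, 16, 0, 0, 0], [0, 0, 24, 0, 0, 0], [0, 0, 24, 0, 0, 0]]}' | python3 nudge.py 40; echo '{"ticks": [[10, 0, 0, 0, 0, 0], [20, 0, 0, 0, 0, 0], [30, 0, 0, 0, 0, 0], [40, 0, 0, 0, 0, 0], [50, 0, 0, 0, 0, 0]]}' | python3 nudge.py
```

```text
clock: 7.5
eef_pos: [531.0, -144.2, 31.0]
eef_rot: [3.142, -0.0, 1.645]
wrist_force: [0.1, 0.1, -0.0]
finger_gap: 57.3
finger_force: 0.0
clock: 7.9
eef_pos: [530.4, -143.8, 5.7]
eef_rot: [-3.139, -0.001, 1.646]
wrist_force: [-0.4, 1.4, -0.3]
finger_gap: 40.1
finger_force: 0.0
clock: 8.4
eef_pos: [527.5, -93.5, 7.5]
eef_rot: [3.141, 0.0, 1.646]
wrist_force: [0.1, -0.5, 1.3]
finger_gap: 39.7
finger_force: 0.7
```

```bash
echo '{"ticks": [[10, 0, 0, 0, 0, 0], [20, 0, 0, 0, 0, 0], [30, 0, 0, 0, 0, 0], [40, 0, 0, 0, 0, 0], [50, 0, 0, 0, 0, 0]]}' | python3 nudge.py; echo '{"ticks": [[4, 0, 0, 0, 0, 0], [8, 0, 0, 0, 0, 0], [12, 0, 0, 0, 0, 0], [15, 0, 0, 0, 0, 0]]}' | python3 nudge.py;echo '{"ticks": [[1, 0, 0, 0, 0, 0], [2, 0, 0, 0, 0, 0]]}' | python3 nudge.py; echo '{"ticks": [[1, 0, 0, 0, 0, 0], [2, 0, 0, 0, 0, 0]]}' | python3 nudge.py
```

```text
clock: 8.9
eef_pos: [523.6, -43.8, 7.2]
eef_rot: [3.142, 0.0, 1.646]
wrist_force: [0.2, -1.5, 1.8]
finger_gap: 39.7
finger_force: 0.8
clock: 9.3
eef_pos: [522.5, -29.5, 7.2]
eef_rot: [3.142, 0.0, 1.646]
wrist_force: [-0.3, -1.3, 0.1]
finger_gap: 39.8
finger_force: 0.7
clock: 9.5
eef_pos: [522.4, -27.7, 7.2]
eef_rot: [-3.142, 0.0, 1.646]
wrist_force: [0.1, -1.9, -0.2]
finger_gap: 39.9
finger_force: 0.7
clock: 9.7
eef_pos: [522.2, -25.7, 7.2]
eef_rot: [3.142, 0.0, 1.646]
wrist_force: [-0.1, -1.5, 0.3]
finger_gap: 40.2
finger_force: 0.6
```

```bash
for i in 1; do echo '{"ticks": [[1, 0, 0, 0, 0, 0], [2, 0, 0, 0, 0, 0]]}' | python3 nudge.py; echo '{"ticks": [[1, 0, 0, 0, 0, 0], [2, 0, 0, 0, 0, 0]]}' | python3 nudge.py;echo '{"ticks": [[1, 0, 0, 0, 0, 0]]}' | python3 nudge.py;echo '{"ticks": [[1, 0, 0, 0, 0, 0]]}' | python3 nudge.py; done | grep -E "pos|wrist"
```

```text
eef_pos: [522.1, -23.6, 7.2]
wrist_force: [1.2, -1.1, 0.5]
eef_pos: [521.9, -21.6, 7.1]
wrist_force: [0.2, -1.3, 0.1]
eef_pos: [521.8, -20.6, 7.2]
wrist_force: [0.7, -1.6, 0.2]
eef_pos: [521.7, -20.2, 7.2]
wrist_force: [-1.5, -11.9, 1.0]
```

```bash
echo '{"ticks": [[0.8, 0, 0, 0, 0, 0], [0.8, 0, 0, 0, 0, 0]]}' | python3 nudge.py| grep -E "pos|wrist"; echo '{"ticks": [[-10, 0, 0, 0, 0, 0], [-20, 0, -10, 0, 0, 0], [-30, 0, -50, 0, 0, 0], [-30, 0, -100, 0, 0, 0], [-30, 0, -145, 0, 0, 0]]}' | python3 nudge.py 0; echo '{"ticks": [[0, 0, 0, 0, 0, 0]]}' | python3 nudge.py; python3 snap.py w7
```

```text
eef_pos: [521.7, -20.2, 7.2]
wrist_force: [-0.8, -12.1, 0.6]
clock: 11.0
eef_pos: [523.8, -49.5, 155.0]
eef_rot: [3.141, -0.0, 1.645]
wrist_force: [0.7, 0.0, -0.5]
finger_gap: 3.6
finger_force: 0.0
clock: 11.1
eef_pos: [526.4, -49.6, 158.9]
eef_rot: [3.132, 0.002, 1.645]
wrist_force: [-0.4, -0.0, -0.2]
finger_gap: 0.7
finger_force: 0.0
```

View pics/w7.png

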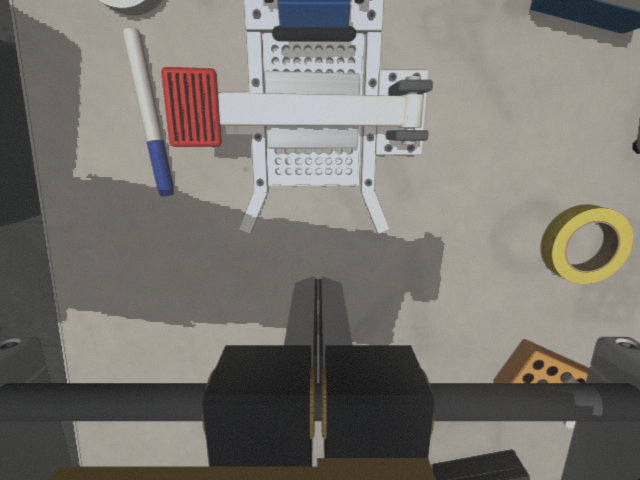

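w7: the plate sits between the rails with its rear edge at about row 186 (columns 268-357). It passes under the raised clip foot at (313,33), and the pen and tape have not moved.

Run:
```python
from h import *
import pickle
s,p,d=pickle.load(open('pics/w7.pkl','rb'));c=cam('wrist',s)
R=Ro.from_euler('xyz',s['eef_rot']);W=cloud(c,d)
T=lambda uv,z:R.inv().apply(ray(c,uv,z)-s['eef_pos'])[:,:2].round(1)
g=cv2.cvtColor(p,cv2.COLOR_RGB2GRAY).astype(int)
print('rear col 300,330:',[g[176:194,u].tolist() for u in(285,330)])
print('z',W[176:192,300,2].round(0).tolist())
print('screws',T([(260,182.5),(369,182.5),(256,83),(373,83)],8),'rear',T([(285,186),(340,186)],14.4))
S=ray(c,[(260,182.5),(369,182.5)],8).mean(0);print(S, ray(c,[(313,186)],14.4))
# block edge row
print([g[20:45,u].tolist() for u in(252,)])
cv2.imwrite('pics/w7c.png',cv2.resize(p[0:210,220:420,::-1],None,fx=4,fy=2.8,interpolation=0))
```

```text
rear col 300,330: [[200, 201, 202, 203, 202, 201, 201, 199, 198, 183, 164, 159, 161, 160, 160, 161, 163, 161], [200, 199, 200, 201, 202, 200, 201, 196, 173, 179, 160, 158, 156, 158, 161, 157, 159, 158]]
z [15.0, 14.0, 16.0, 15.0, 16.0, 14.0, 16.0, 15.0, 6.0, 5.0, 1.0, 1.0, -0.0, 2.0, -0.0, -0.0]
screws [[ 41.7 -53.8]
 [ 41.5  47.3]
 [126.6 -53.2]
 [126.7  47.2]] rear [[ 39.3 -30.1]
 [ 39.2  20. ]]
[521.54142334  -8.61057528   8.        ] [[520.24959467 -11.03845958  14.4       ]]
[[196, 198, 195, 197, 198, 198, 198, 197, 185, 132, 88, 107, 189, 198, 200, 198, 198, 199, 197, 199, 200, 197, 201, 197, 198]]
```

View pics/w7c.png

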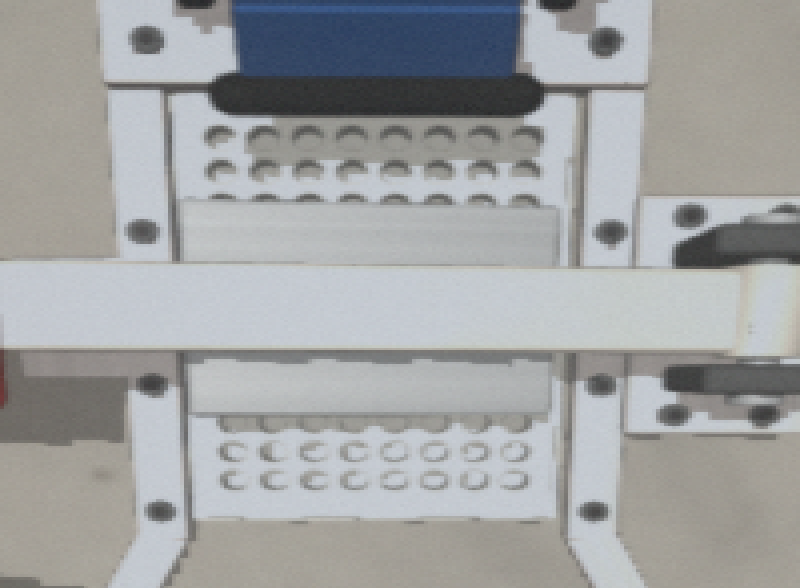

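The plate is home: its front edge meets the end block, its rear edge is at about rep y -60, and it is parallel to the rails. Next is the clip.

```bash
echo '{"ticks": [[45, 0, 0, 0, 0, 0], [90, 0, 0, 0, 0, 0], [135, 0, 0, 0, 0, 0], [168, 0, 0, 0, 0, 0], [168, 0, 0, 0, 0, 0]]}' | python3 nudge.py 0; python3 -c "
from h import *
delta([512.3,118.3,70],1.646);delta([512.3,118.3,50],1.646)"
```

```text
clock: 11.65
eef_pos: [510.4, 121.6, 151.1]
eef_rot: [-3.14, -0.0, 1.649]
wrist_force: [-0.1, -0.5, -0.3]
finger_gap: 0.4
finger_force: 0.0
d [-3.5  1.8 81.1] rv [-0.002 -0.     0.003] t 11.65
d [ -3.5   1.9 101.1] rv [-0.002 -0.     0.003] t 11.65
```

```bash
echo '{"ticks": [[-2, 2, 30, 0, 0, 0], [-3, 2, 60, 0, 0, 0], [-3, 2, 80, 0, 0, 0], [-3, 2, 84, 0, 0, 0]]}' | python3 nudge.py; echo '{"ticks": [[0, 0, 3, 0, 0, 0], [0, 0, 6, 0, 0, 0], [0, 0, 9, 0, 0, 0]]}' | python3 nudge.py;  echo '{"ticks": [[0, 0, 3, 0, 0, 0], [0, 0, 6, 0, 0, 0]]}' | python3 nudge.py
```

```text
clock: 12.05
eef_pos: [512.1, 114.8, 65.4]
eef_rot: [-3.136, 0.0, 1.645]
wrist_force: [0.6, 0.1, 0.2]
finger_gap: 0.7
finger_force: 0.0
clock: 12.35
eef_pos: [514.4, 115.7, 60.3]
eef_rot: [3.139, 0.0, 1.646]
wrist_force: [-3.8, -7.5, 19.2]
finger_gap: 0.9
finger_force: 9.5
clock: 12.55
eef_pos: [515.4, 114.4, 55.8]
eef_rot: [3.137, 0.002, 1.646]
wrist_force: [1.8, -12.6, 14.8]
finger_gap: 0.4
finger_force: 8.1
```

```bash
echo '{"ticks": [[0, 0, 2, 0, 0, 0], [0, 0, 4, 0, 0, 0]]}' | python3 nudge.py| grep -E "pos|wrist"; echo '{"ticks": [[0, 0, 2, 0, 0, 0], [0, 0, 4, 0, 0, 0]]}' | python3 nudge.py| grep -E "pos|wrist"
```

```text
eef_pos: [514.5, 115.6, 50.3]
wrist_force: [0.5, 0.2, -1.0]
eef_pos: [513.6, 116.0, 45.1]
wrist_force: [0.1, -0.0, -0.4]
```

```bash
echo '{"ticks": [[0, 0, -35, 0, 0, 0], [0, 0, -80, 0, 0, 0], [-20, -20, -110, 0, 0, 0], [-45, -50, -110, 0, 0, 0], [-66, -75, -110, 0, 0, 0]]}' | python3 nudge.py; echo '{"ticks": [[0, 0, 0, 0, 0, 0]]}' | python3 nudge.py; python3 snap.py w8
python3 - <<'E'
from h import *
import pickle
s,p,d=pickle.load(open('pics/w8.pkl','rb'));c=cam('wrist',s);W=cloud(c,d);hsv=cv2.cvtColor(p,cv2.COLOR_RGB2HSV)
m=(abs(hsv[...,0].astype(int)-110)<12)&(hsv[...,1]>120)&(W[...,1]>95)&(W[...,1]<150)&(abs(W[...,0]-512)<40)
P=W[m];y=P[:,1];f=np.polyfit(y,P[:,2],1);print('clip slope',-np.arctan(f[0]),'z at front',np.polyval(f,y.min()),y.min(),m.sum())
delta([431.5,45.5,85],1.646);delta([431.5,45.5,50],1.646)
E
```

```text
clock: 13.45
eef_pos: [442.8, 43.8, 155.7]
eef_rot: [3.14, 0.0, 1.646]
wrist_force: [0.2, 0.8, -0.5]
finger_gap: 0.1
finger_force: 0.0
clock: 13.55
eef_pos: [441.9, 43.0, 155.4]
eef_rot: [-3.141, 0.0, 1.644]
wrist_force: [0.8, -0.2, -0.2]
finger_gap: 0.3
finger_force: 0.0
clip slope 0.02750925158754542 z at front 41.93398398637414 109.70658524074929 2968
d [  2.5 -11.6  70.5] rv [ 0.001 -0.    -0.002] t 13.6
d [  2.5 -11.7 105.5] rv [ 0.001 -0.    -0.002] t 13.6
```

View pics/w8.png

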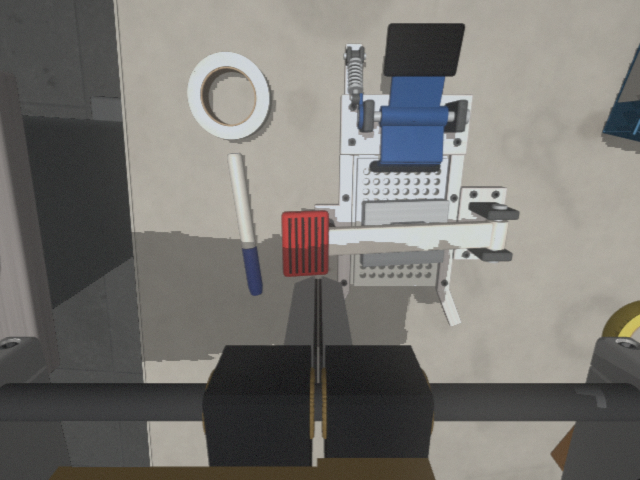

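w8: the clip is down, its foot at (405,165) on the front of the plate, with its front edge at z≈42 (about 43 expected on the plate, 36.5 with the nest empty). The pen, tape and pad are undisturbed. Now I press the red pad.

```bash
echo '{"ticks": [[1, -5, 25, 0, 0, 0], [2, -11, 50, 0, 0, 0], [2, -12, 70, 0, 0, 0], [2, -12, 70, 0, 0, 0]]}' | python3 nudge.py 0; echo '{"ticks": [[0, 0, 8, 0, 0, 0], [0, 0, 15, 0, 0, 0], [0, 0, 22, 0, 0, 0], [0, 0, 29, 0, 0, 0]]}' | python3 nudge.py; echo '{"ticks": [[0, 0, 2, 0, 0, 0], [0, 0, 4, 0, 0, 0]]}' | python3 nudge.py
```

```text
clock: 14.0
eef_pos: [430.8, 46.1, 83.1]
eef_rot: [-3.137, -0.0, 1.646]
wrist_force: [0.3, 0.7, 0.3]
finger_gap: 0.4
finger_force: 0.0
clock: 14.4
eef_pos: [431.7, 45.6, 56.1]
eef_rot: [-3.142, -0.0, 1.646]
wrist_force: [-5.0, 0.2, 6.4]
finger_gap: 0.4
finger_force: 3.1
clock: 14.6
eef_pos: [431.5, 45.6, 52.1]
eef_rot: [-3.141, -0.0, 1.646]
wrist_force: [-3.8, -0.1, 6.3]
finger_gap: 0.5
finger_force: 3.3
```

```bash
echo '{"ticks": [[0, 0, 1.5, 0, 0, 0], [0, 0, 1.5, 0, 0, 0]]}' | python3 nudge.py| grep -E "pos|wrist"; echo '{"ticks": [[0, 0, 1.5, 0, 0, 0], [0, 0, 1.5, 0, 0, 0]]}' | python3 nudge.py| grep -E "pos|wrist";echo '{"ticks": [[0, 0, 1.5, 0, 0, 0], [0, 0, 1.5, 0, 0, 0]]}' | python3 nudge.py| grep -E "pos|wrist"
```

```text
eef_pos: [431.4, 45.6, 50.6]
wrist_force: [-5.6, 0.2, 7.1]
eef_pos: [431.6, 45.6, 50.0]
wrist_force: [-10.7, -0.0, 19.1]
eef_pos: [431.7, 45.6, 49.7]
wrist_force: [-18.9, -0.9, 41.6]
```

The lever is on its stop (z 49.7, force rising steeply). I release it and look.

```bash
echo '{"ticks": [[0, 0, -10, 0, 0, 0], [0, 0, -22, 0, 0, 0], [0, 0, -40, 0, 0, 0], [0, 0, -80, 0, 0, 0], [-30, 5, -110, 0, 0, 0]]}' | python3 nudge.py; echo '{"ticks": [[-35, 15, 0, 0, 0, 0], [-35, 15, 0, 0, 0, 0], [-35, 15, 0, 0, 0, 0]]}' | python3 nudge.py; python3 snap.py w9
python3 - <<'E'
from h import *
import pickle
s,p,d=pickle.load(open('pics/w9.pkl','rb'));c=cam('wrist',s);W=cloud(c,d);hsv=cv2.cvtColor(p,cv2.COLOR_RGB2HSV)
m=(abs(hsv[...,0].astype(int)-110)<12)&(hsv[...,1]>120)&(W[...,1]>100)&(W[...,1]<128)&(abs(W[...,0]-512)<30)
print('clip front z',np.median(W[m][W[m][:,1]<W[m][:,1].min()+6],0))
r=((hsv[...,0]<8)|(hsv[...,0]>172))&(hsv[...,1]>130)&(abs(W[...,0]-432)<40)&(abs(W[...,1]-46)<40);print('pad',np.median(W[r],0),r.sum())
E
```

```text
clock: 15.7
eef_pos: [438.8, 17.2, 159.7]
eef_rot: [3.141, -0.0, 1.649]
wrist_force: [1.5, 0.2, -0.6]
finger_gap: 0.5
finger_force: 0.0
clock: 16.0
eef_pos: [456.3, -18.1, 157.5]
eef_rot: [-3.141, -0.0, 1.644]
wrist_force: [-0.4, 0.1, -0.3]
finger_gap: 0.6
finger_force: 0.0
clip front z [508.50791485 112.41374659  42.79342122]
pad [431.48088014  46.78420567  76.64343581] 2275
```

View pics/w9.png

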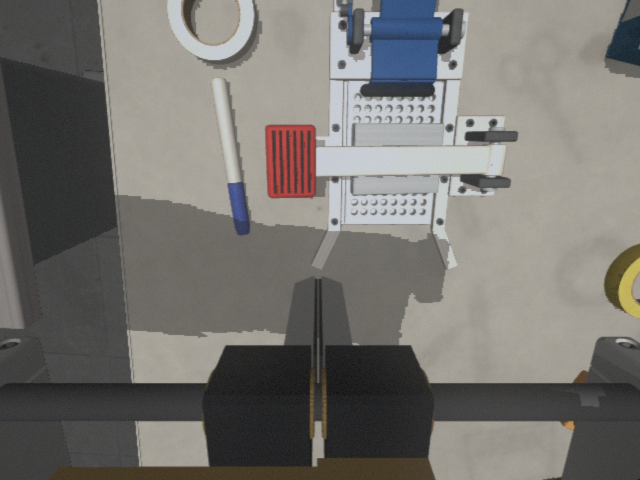

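w9: the lever is back up (pad z 76.6), the clip foot is on the plate at (397,90) with its front edge at z 42.8, and the plate is home against the end block at row 80. The pen and tape are unmoved and the tool is clear.

```bash
python3 -c "
from cell import manip, camrig, job, read_state
print(job.sign_off())"
```

```text
the job is handed in; nothing more can be done
None
```

The plate is home and clamped under the clip, the stamping lever was pressed to its stop and sprang back, and I handed the job in at about 16 s of the 58 s; sign-off returned no verdict.

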